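Clamp a freshly glued sole block square in the twin-screw press

ROBOT

A 6-joint arm with a two-finger parallel gripper is mounted at the origin on the work surface. World frame = base frame: x ahead of the robot, y to its left, z up, the work surface at z = 0. Lengths are in m, angles in degrees, forces in N, time in s.
With the tool pointing down it reaches from about 0.35 to 0.775 m from the base axis. Payload 5.5 kg.
Tool frame: the origin (TCP) lies at the very end of the fingers, on their centre line; the grasp point (between the pads) lies 19 mm behind it (bot.tcp_to_grasp is the distance from the TCP to the grasp point, in m); z points along the fingers, y is the line along which they close (so a half turn about z gives the same grasp; the last joint's range is limited). The gripper opens to 85 mm and grips with 20 to 120 N. Pads are 22 mm wide; open, the fingers measure 114 mm over their backs; the gripper's body (76 mm by 85 mm) begins 54 mm behind the grasp point. The pads swing forward as they close: fully open they stand 13 mm farther back than shut.
Start: joints at [-82.197, 17.945, 2.641, 74.691, 0, 82.002], TCP at [0.157, -0.553, 0.231] pointing down, gripper open.
Joint ranges: [-158.12, 158.12], [-49.38, 96.58], [-58.88, 72.47], [-126.05, 133.96], [-84.25, 85.87], [-180, 180]. Speed limits (degrees/s): [147.25, 147.25, 180, 180, 180, 180].

INTERFACE

Orientations are given as a 3x3 rotation matrix whose columns are the frame's x, y, z axes.
In Python, from bench import bot, snapshot, sign_off gives the robot as it stands.
- The arm moves only by the tool step_arm, never from a script. Its argument "rows" is a list that holds one entry, the list of rows, each a list of 5 numbers: the shift along the tool's x, y, z in mm, then the turn about the tool's z in rad, then the finger opening in mm, from 0 to 85.4. A call has 1 to 8 rows; each row is the pose to reach, as a shift and turn from the pose commanded when the call began, along the tool's axes at that moment; what a row does not reach only later rows make up. A row lasts 1/10 s, in which the tool goes at most 50 mm and 8.59 degrees, less where a joint would pass 70% of its speed; a pose out of reach is approached as far as the arm can. A call with a gripper value outside its range is refused whole. The fingers move at their own pace and stop on an object; "force" is the grip in N (left out, the last holds). Time passes only in rows, so rows that repeat a pose let the fingers close. It gives the time, the measured TCP pose, the force, the opening and the grip force at its end, in the units of the state.
- bot.get_obs(): the state, without advancing time (a new reading comes with each control period).
- snapshot(name): name is "side" or "top"; returns a dict with "image" (420x560x3 uint8, blue, green, red), "range_z" (420x560 float32, m along the optical axis (not along the pixel's ray), 0 where there is no reading), "mtx" (3x3 intrinsics, pixels), "extrinsics" (4x4, takes a point from camera to world coordinates). Camera axes: x right, y down, z forward; pixel columns grow to the right and rows downward; lengths in m; the calibration is good to about 2 mm. A picture is of the moment at which its call begins.
- sign_off(): hands the job in; it is judged then, once.
The state is a dict: "clock": time; "joint_positions": joint angles; "joint_vel": joint speeds; "tau": joint torques, N m; "tool_pos": TCP position; "ee_rot": TCP orientation; "contact_force": force on the tool from outside, world axes, zero at the start; "torque": the same for the moment, N m; "opening": opening from 0.0 (shut) to 1.0 (fully open); "gripper_force": force on a finger pad.
Only numpy, scipy, OpenCV 4.12 (cv2) and the standard library are available. Lean on these libraries where they do the work, as an engineer would, in place of code of your own. Each camera call takes 0.05 s, during which the arm holds its last target. There are 200 camera calls.

TASK

Slide the glued sole block gently along the press bed until it rests squarely against both brass stops, then clamp it by turning the two red knobs clockwise alternately, in small steps, so that the platen comes down without ever racking visibly out of level. Tighten both by feel until the sprung pad grips the block firmly, at about 95 N, neither loose nor crushed, leave the platen level and let go, leaving the other things on the bench alone.

Things in the scene. Friction and masses are not known exactly. Their poses are not given: they have to be found in the camera images.
- press: Blue bench press for shoe soles, fixed. Origin on the table under the middle between the two screws; x points from its open front to its back (the block is pushed in along +x), y left, z up. Bed top 30 mm high: 140 x 300 mm from x -50 to +90 mm, with a feed tongue 120 mm wide reaching forward to x -165 mm.
- beam_mid (a point): Middle of the top of the press's cross-beam, 139 mm above the table. The beam is 50 mm deep (x), 300 mm wide (y), 18 mm thick and stands on two posts of 22 mm diameter at press y = +-130 mm. The screws stand at press x = 0, y = +-90 mm, the knobs on top of the beam. Axes as the press's.
- stops (a point): Point on the bed (30 mm above the table) midway between the front faces of two brass stop pins, 16 mm in diameter, 30 mm high, at y = +-30 mm from it; it lies at press x = +65 mm. The far end of the block must rest against both. Axes as the press's.
- block: The work: rigid slab of light cork under dark brown rubber, 140 (x) x 90 (y) x 24 (z) mm, 0.2 to 0.45 kg, loose on the bed. Origin: centre of its underside, x along its length. Home: origin at press x -5 mm, near end at press x -75 mm, clear of the beam. Starts 40 to 60 mm short of home, up to 8 mm sideways, 0.1 rad turned. Push its near end with about 15 N at most; 30 N is too much.
- platen: Aluminium bar 60 x 215 x 12 mm under the cross-beam, hung on the nuts of both screws, 180 mm apart. Origin at its centre; axes as the press's when level. Equal knob angles make it level; a difference of 1 rad tilts it 0.022 rad. Beyond 0.03 rad (knobs 1.35 rad apart, 5.4 mm between the screws) it racks, which is a failure.
- clamp_spot (a point): Fixed point on the press axis, 54 mm above the table, where the top of the block meets the pad: rubber-faced, sprung, 60 x 110 mm, under the platen on a wooden packing that differs each time. With both knobs at 0 the pad is 2.2 to 8.5 mm above the block: contact must be felt at the knobs. From contact the clamping force grows about 45 N per mm of descent, 170 to 190 N per rad on both knobs.
- knob_left_grip (a point): Red wing knob on the left screw (press y = +90 mm): a disc 44 mm across with an upright grip bar 46 mm long, 14 mm thick. The point is on the screw's vertical axis, 172 mm above the table, 32 mm above the underside of the disc (the disc is 8 mm thick), 12 mm below the top of the bar. The knob turns but never rises. x runs along the bar, which may stand at any angle at the start; z up.
- knob_right_grip (a point): Red wing knob on the right screw (press y = -90 mm): a disc 44 mm across with an upright grip bar 46 mm long, 14 mm thick. The point is on the screw's vertical axis, 172 mm above the table, 32 mm above the underside of the disc (the disc is 8 mm thick), 12 mm below the top of the bar. The knob turns but never rises. x runs along the bar, which may stand at any angle at the start; z up.
- knob_left (a joint): Angle of the left knob, rad, growing clockwise from above (tightening): 1 rad lowers that end of the platen 4 mm. 0 at the start (platen level), up to 7. Self-locking. Turning takes 0.32 N m of friction plus 0.004 N m per N carried by this side (half the clamping force when level). A hand that has stopped may feel anything from load minus friction (usual, after overrun) to load plus friction.
- knob_right (a joint): Angle of the right knob, rad, growing clockwise from above (tightening): 1 rad lowers that end of the platen 4 mm. 0 at the start (platen level), up to 7. Self-locking. Turning takes 0.32 N m of friction plus 0.004 N m per N carried by this side (half the clamping force when level). A hand that has stopped may feel anything from load minus friction (usual, after overrun) to load plus friction.
- spool_orange: Orange thread spool, 36 mm across, 44 mm high, standing left of the feed tongue. Bystander; origin under its centre.
- polish_tin: Dark flat tin, 64 mm across, 28 mm high, right of the feed tongue. Bystander; origin under its centre.
- hammer: Hammer lying at the left. Bystander; origin under its middle, x along the handle.
- shoe_brush: Wooden shoe brush 150 x 50 x 38 mm at the right. Bystander; origin under its centre.
- balm_jar: White jar with a black cap, 60 mm across, 70 mm high, far left. Bystander; origin under its centre.
- heel_lifts: Dark D-shaped heel block about 75 x 60 x 30 mm, far right. Bystander; origin under its middle.
- spool_green: Green thread spool, 40 mm across, 56 mm high, far left. Bystander; origin under its centre.
There are look-alikes about, which are no part of the job. There is more than one size of the block; the one meant has the size given above.

How it is judged:
By the outcome, as a careful person would: the job done as asked, in the order asked, and still so for the second after the job is handed in, with the robot touching nothing.
It also fails if it takes over 72 s, if anything falls off the work surface, if the arm or the gripper's body presses on something with over 40 N, if the wrist force passes 120 N, or if a joint passes its speed limit or range.

## Working session

There is one attempt and no reset: what is moved stays moved. The work goes in short steps, Python scripts to look and compute and a tool call to move; the robot and the scene stay as the last step left them, time stands still between calls to the robot, and variables do not carry over. Pictures are saved under pics/ and viewed, at most 10 in all, crops included, and the job is handed in when it is done.

Besides the shell and the picture viewer there is one more tool, called after "Request:" by a JSON object that holds its "api" and its "payload", one argument or row to a line. step_arm: Moves the arm, as the interface text tells. Its arguments: {"type":"object","properties":{"rows":{"type":"array","items":{"type":"array","items":{"type":"array","items":{"type":"number"}}}},"force":{"type":"number"}},"required":["rows"]}

```bash
mkdir -p pics; ls
python3 - <<'E'
from bench import bot, snapshot
import cv2, numpy as np
o=bot.get_obs(); print(o['clock'],o['tool_pos'],o['ee_rot'],o['contact_force'],o['torque'])
for n in ('side','top'):
    s=snapshot(n); np.savez(f'{n}0.npz',**s); cv2.imwrite(f'pics/{n}0.png',s['image']); print(s['mtx'],s['extrinsics'])
E
```

```text
pics
0.0 [ 0.15650215 -0.55278506  0.23041931] [[ 9.62207410e-01  2.72317549e-01 -2.28051720e-04]
 [ 2.72317518e-01 -9.62205821e-01  1.76818438e-03]
 [ 2.62074945e-04 -1.76346259e-03 -9.99998411e-01]] [ 0.11145892 -0.62525725 -0.09931765] [-0.02587798  0.03354474 -0.00749412]
[[477.07304163   0.         273.47961366]
 [  0.         477.07304163 208.59964277]
 [  0.           0.           1.        ]] [[-0.99400902 -0.0948381   0.05433044  0.45207126]
 [-0.10810879  0.77998943 -0.6163838   0.80650575]
 [ 0.0160795  -0.61856465 -0.78556936  1.13271414]
 [ 0.          0.          0.          1.        ]]
[[489.99031846   0.         282.74484703]
 [  0.         489.99031846 207.70387115]
 [  0.           0.           1.        ]] [[-0.02772728 -0.99744917  0.06577502  0.46394607]
 [-0.99948666  0.02660708 -0.01784623  0.00992846]
 [ 0.01605063 -0.06623608 -0.99767488  1.41336916]
 [ 0.          0.          0.          1.        ]]
```

View pics/top0.png

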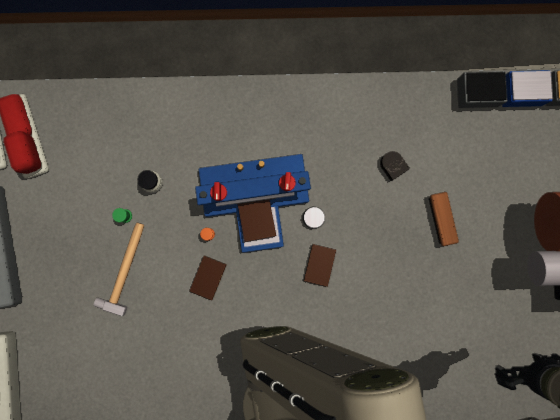

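View pics/side0.png

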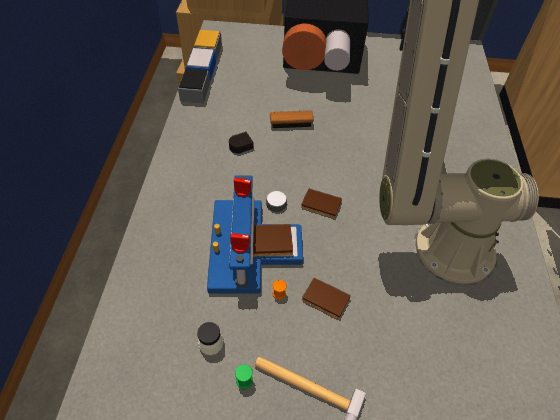

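The top view shows the press centred near (252,188), with red knobs at (219,191) and (288,182). Stop pins are at (240,167) and (261,163). Three dark brown slabs could be the block: (257,221) on the feed tongue, and (208,277) and (320,265) on the bench. The one on the tongue fits because it lies on the press bed; I'll check its size and confirm in a crop. The side view agrees: block at (274,240), knobs at (242,187) and (240,242).

```bash
cat > h.py <<'E'
import numpy as np, cv2
def load(n): return dict(np.load(f'{n}.npz'))
def ray(s,uv):
    uv=np.atleast_2d(uv).astype(float); K=s['mtx']; E=s['extrinsics']
    d=np.c_[(uv[:,0]-K[0,2])/K[0,0],(uv[:,1]-K[1,2])/K[1,1],np.ones(len(uv))]@E[:3,:3].T
    return E[:3,3],d
def onz(s,uv,z):
    o,d=ray(s,uv); return o+d*((z-o[2])/d[:,2])[:,None]
def tri(s1,p1,s2,p2):
    o1,d1=ray(s1,p1);o2,d2=ray(s2,p2);d1=d1[0];d2=d2[0]
    t=np.linalg.lstsq(np.c_[d1,-d2],o2-o1,rcond=None)[0]
    a=o1+d1*t[0];b=o2+d2*t[1]; return (a+b)/2,np.linalg.norm(a-b)
def cloud(s):
    h,w=s['range_z'].shape; v,u=np.mgrid[:h,:w]; o,d=ray(s,np.c_[u.ravel(),v.ravel()])
    return (o+d*s['range_z'].ravel()[:,None]).reshape(h,w,3)
def mask(s,kind):
    H=cv2.cvtColor(s['image'],cv2.COLOR_BGR2HSV).astype(int); h,S,V=H[...,0],H[...,1],H[...,2]
    return {'red':((h<5)|(h>174))&(S>170)&(V>70),'blue':(h>100)&(h<125)&(S>120)&(V>50),
     'brown':(h<14)&(S>80)&(V<100)&(V>15),'brass':(h>12)&(h<28)&(S>120)&(V>110)}[kind].astype(np.uint8)
def blobs(s,kind,box,amin=8):
    m=mask(s,kind); k=np.zeros_like(m); x0,y0,x1,y1=box; k[y0:y1,x0:x1]=m[y0:y1,x0:x1]
    n,l,st,c=cv2.connectedComponentsWithStats(k)
    return [(l==i) for i in range(1,n) if st[i,4]>=amin]
E
python3 - <<'E'
from h import *
np.set_printoptions(precision=4,suppress=True)
T=load('top0');S=load('side0')
for n,s,box in(('T',T,(180,140,330,320)),('S',S,(190,160,360,330))):
    C=cloud(s)
    for k in('red','brown','brass'):
        for b in blobs(s,k,box):
            v,u=np.nonzero(b); r=cv2.minAreaRect(np.c_[u,v].astype(np.float32))
            P=C[b]; print(n,k,b.sum(),[np.round(x,1) for x in r],'med',np.median(P,0),'zmax',np.percentile(P[:,2],[5,50,95]))
t=cv2.resize(T['image'][140:310,180:345],None,fx=3.5,fy=3.5,interpolation=cv2.INTER_CUBIC);cv2.imwrite('pics/tc.png',t)
E
```

```text
T red 187 [array([287.2, 182.1]), array([15.5, 16.1]), np.float64(49.4)] med [ 0.6144 -0.0253  0.1505] zmax [0.144  0.1505 0.1867]
T red 200 [array([218. , 191.6]), array([16.4, 15.4]), np.float64(36.9)] med [0.5936 0.1488 0.1589] zmax [0.1445 0.1589 0.1876]
T brown 46 [array([283. , 183.9]), array([14.6,  6.3]), np.float64(74.1)] med [ 0.6089 -0.0152  0.1486] zmax [0.1443 0.1486 0.1823]
T brown 16 [array([219.5, 192. ]), array([14.,  1.]), np.float64(90.0)] med [0.5901 0.1474 0.1597] zmax [0.1547 0.1597 0.1674]
T brown 12 [array([212.5, 192. ]), array([10.,  1.]), np.float64(90.0)] med [0.5916 0.1667 0.1474] zmax [0.1457 0.1474 0.1516]
T brown 1202 [array([256.5, 219.8]), array([38.3, 31.9]), np.float64(79.4)] med [0.5207 0.0599 0.0539] zmax [0.0491 0.0539 0.0587]
T brown 844 [array([319.6, 265. ]), array([24.5, 38.1]), np.float64(14.0)] med [ 0.3872 -0.1117  0.0178] zmax [0.0129 0.0178 0.0226]
T brown 952 [array([207.3, 277.6]), array([24.5, 38.8]), np.float64(21.8)] med [0.3645 0.203  0.0179] zmax [0.0124 0.0179 0.0232]
T brass 23 [array([261., 163.]), array([4., 4.]), np.float64(
[... 1137 characters left out ...]
.float64(56.3)] med [0.5795 0.1604 0.1534] zmax [0.1474 0.1534 0.1634]
S brown 369 [array([325.8, 296.9]), array([42.5, 24.1]), np.float64(26.6)] med [0.3361 0.2036 0.0172] zmax [0.0128 0.0172 0.0209]
S brass 23 [array([216.5, 226. ]), array([5., 4.]), np.float64(0.0)] med [0.6773 0.0435 0.0593] zmax [0.0549 0.0593 0.0618]
S brass 21 [array([215., 244.]), array([4., 4.]), np.float64(90.0)] med [0.6697 0.1041 0.0592] zmax [0.0572 0.0592 0.0608]
S brass 214 [array([279., 289.]), array([13.2, 18.5]), np.float64(5.7)] med [0.4852 0.2065 0.0408] zmax [0.0019 0.0408 0.0461]
S brass 9 [array([332.4, 314.7]), array([5.8, 0.9]), np.float64(26.6)] med [0.3433 0.2482 0.0056] zmax [0.0033 0.0056 0.0085]
```

View pics/tc.png

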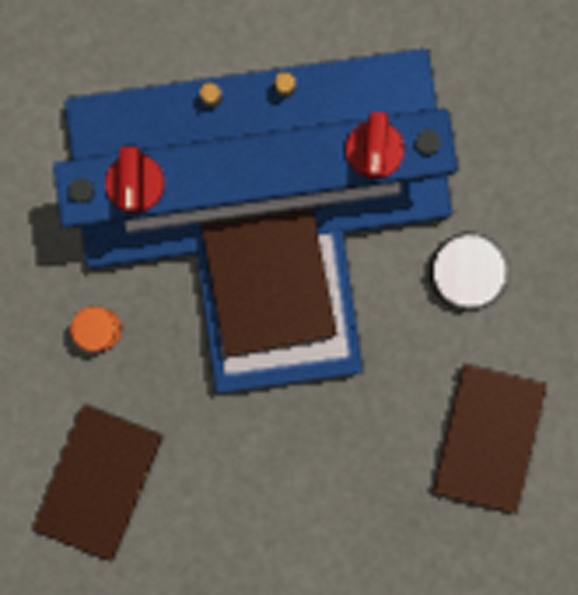

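The crop confirms it. The slab on the tongue at crop (270,285), full image (257,221), is about 90 mm wide. The two bench slabs at crop (97,482) and (490,438) are only about 70 x 108 mm, so they are look-alikes. The pins are at crop (209,95) and (285,84), and the knob bars point roughly along press x.

Run:
```python
from h import *
np.set_printoptions(precision=4,suppress=True)
T=load('top0');S=load('side0')
def rect(P): 
    r=cv2.minAreaRect((P[:,:2]*1000).astype(np.float32)); return [np.round(x,1) for x in r]
def px(b):
    v,u=np.nonzero(b); return np.c_[u,v]
box={'T':(180,140,330,255),'S':(190,160,310,300)}
for n,s in(('T',T),('S',S)):
    C=cloud(s); Z=C[...,2]; x0,y0,x1,y1=box[n]; B=np.zeros(Z.shape,bool);B[y0:y1,x0:x1]=1
    bl=B&(mask(s,'blue')>0)
    for nm,z,lo,hi in(('beam',.139,.130,.146),('bed',.03,.022,.038)):
        b=bl&(Z>lo)&(Z<hi); print(n,nm,b.sum(),np.median(Z[b]),rect(onz(s,px(b),z)))
    r=B&(mask(s,'red')>0)|(B&(Z>.160)&(Z<.2))
    for yl,yh,nm in((.10,.2,'L'),(-.1,.05,'R')):
        b=r&(Z>.172)&(Z<.2)&(C[...,1]>yl)&(C[...,1]<yh)
        P=onz(s,px(b),.184); print(n,'bar',nm,b.sum(),np.median(Z[b]),rect(P),P.mean(0)); 
    b=B&(mask(s,'brown')>0)&(Z>.046)&(Z<.062)&(C[...,0]<.585)
    P=onz(s,px(b),.054); print(n,'block',rect(P)); print(cv2.boxPoints(cv2.minAreaRect((P[:,:2]*1000).astype(np.float32))))
    k=blobs(s,'brass',box[n]); print(n,'pins',[onz(s,px(q).mean(0),.060)[0] for q in k if q.sum()<40])
tb=[px(q).mean(0) for q in blobs(T,'brass',box['T'])]; sb=[px(q).mean(0) for q in blobs(S,'brass',box['S']) if q.sum()<40]
for a,b in zip(tb,sb): print('tri pin',tri(T,a,S,b))
```

```text
T beam 1542 0.13863857143207325 [array([603.2,  64.3]), array([ 50.3, 297.4]), np.float64(6.5)]
T bed 2619 0.0298768942554013 [array([565.7,  60.4]), array([252.2, 297.7]), np.float64(6.5)]
T bar L 108 0.18376771976283557 [array([592.8, 153.3]), array([12.6, 43. ]), np.float64(88.9)] [0.5928 0.1533 0.184 ]
T bar R 101 0.18373008780144162 [array([613.6, -24.6]), array([13.7, 44.4]), np.float64(83.2)] [ 0.6135 -0.0246  0.184 ]
T block [array([522.4,  59.6]), array([105.9,  88.3]), np.float64(9.3)]
[[463.015   94.5563]
 [477.3351   7.401 ]
 [581.8197  24.5683]
 [567.4996 111.7236]]
T pins [array([0.6789, 0.0428, 0.06  ]), array([0.6718, 0.102 , 0.06  ])]
S beam 1032 0.13785624901732058 [array([600.1,  69.7]), array([ 48.2, 298.7]), np.float64(6.5)]
S bed 2662 0.028817562221564508 [array([563.4,  64.4]), array([252.9, 301.2]), np.float64(6.7)]
S bar L 130 0.18118618931480662 [array([589.8, 158.3]), array([46.4, 20.9]), np.float64(1.5)] [0.5901 0.1582 0.184 ]
S bar R 106 0.18122887146295463 [array([611. , -18.1]), array([23.7, 46.9]), np.float64(82.1)] [ 0.6107 -0.019   0.184 ]
S block [array([518.2,  64.8]), array([105.5,  93. ]), np.float64(6.9)]
[[460.2559 104.6758]
 [471.399   12.3584]
 [576.1656  25.0042]
 [565.0225 117.3216]]
S pins [array([0.677 , 0.0449, 0.06  ]), array([0.6698, 0.1047, 0.06  ])]
tri pin (array([0.6785, 0.0428, 0.0571]), np.float64(0.0017948758458658978))
tri pin (array([0.6715, 0.1022, 0.0562]), np.float64(0.0018374819895865496))
```

```bash
cat > go.py <<'E'
import sys,numpy as np
from bench import bot
np.set_printoptions(precision=2,suppress=True)
o=bot.get_obs();R=np.array(o['ee_rot']);p=np.array(o['tool_pos'])*1000
yaw=np.degrees(np.arctan2(R[1,0],R[0,0]))
print('t',o['clock'],'tcp',p,'yaw',yaw,'F',np.array(o['contact_force']),'M',np.array(o['torque']),'j',np.array(o['joint_positions']),'open',o['opening'])
if len(sys.argv)>4:
    x,y,z,w=map(float,sys.argv[1:5])
    d=(w-yaw+180)%360-180
    print('shift',R.T@(np.array([x,y,z])-p),'turn',-np.radians(d))
E
python3 go.py 438 49 150 -173.5; python3 go.py 400 -250 230 -80
```

```text
t 0.1 tcp [ 156.51 -552.84  230.51] yaw 15.801669158352775 F [-0.22  0.57 -0.91] M [ 0.01  0.06 -0.03] j [-82.2   17.99   2.58  74.69   0.    82.  ] open 0.9984227729751873
shift [ 434.72 -502.31   81.4 ] turn -2.9792479008453276
t 0.1 tcp [ 156.51 -552.84  230.51] yaw 15.801669158352775 F [-0.22  0.57 -0.91] M [ 0.01  0.06 -0.03] j [-82.2   17.99   2.58  74.69   0.    82.  ] open 0.9984227729751873
shift [ 316.75 -225.09    0.94] turn 1.672054555719561
```

Request:
{"api": "step_arm", "payload": {
  "rows": [
    [[32, -24, 0, -0.14, 60], [64, -48, 0, -0.28, 40], [96, -72, 0, -0.42, 40], [128, -96, 0, -0.56, 40], [160, -120, 0, -0.7, 40], [192, -143, 0, -0.84, 40], [224, -167, 0, -0.98, 40], [255, -190, 0, -1.12, 40]]
  ],
  "force": 40
}}

```text
clock: 0.9
tool_pos: [0.3508, -0.2994, 0.231]
ee_rot: [[0.168, 0.986, -0.0], [0.986, -0.168, 0.0], [0.0, -0.0, -1.0]]
contact_force: [0.2, -0.6, 0.5]
opening: 0.468
gripper_force: 0.0
```

```bash
python3 go.py 438 49 120 -173.5
```

```text
t 0.9 tcp [ 350.77 -299.39  231.05] yaw 80.2995571959984 F [ 0.16 -0.57  0.5 ] M [-0.03 -0.06 -0.  ] j [-50.47   5.36 -13.2   71.46   0.    49.23] open 0.46828932746443747
shift [358.08  27.31 111.13] turn -1.8535473940057463
```

Request:
{"api": "step_arm", "payload": {
  "rows": [
    [[45, 3, 0, -0.14, 40], [90, 7, 0, -0.28, 40], [135, 10, 0, -0.42, 40], [180, 14, 0, -0.56, 40], [225, 17, 20, -0.7, 40], [270, 20, 40, -0.85, 40], [315, 24, 60, -0.99, 40], [358, 27, 80, -1.14, 40]]
  ]
}}

```text
clock: 1.7
tool_pos: [0.4391, 0.0488, 0.1505]
ee_rot: [[-0.826, 0.564, 0.0], [0.564, 0.826, -0.0], [-0.0, 0.0, -1.0]]
contact_force: [0.7, -0.0, 0.0]
opening: 0.464
gripper_force: 0.0
```

Request:
{"api": "step_arm", "payload": {
  "rows": [
    [[0, 0, 5, -0.14, 40], [0, 0, 10, -0.28, 40], [0, 0, 15, -0.42, 40], [0, 0, 20, -0.56, 40], [0, 0, 25, -0.7, 40], [0, 0, 25, -0.714, 40]]
  ]
}}

```text
clock: 2.3
tool_pos: [0.4382, 0.0469, 0.1254]
ee_rot: [[-0.994, -0.109, -0.002], [-0.109, 0.994, 0.0], [0.002, 0.0, -1.0]]
contact_force: [0.0, -0.8, -1.0]
opening: 0.468
gripper_force: 0.0
```

```bash
python3 go.py 438 49 37 -173.5;  python3 - <<'E'
from bench import snapshot
import cv2,numpy as np
for n in('top','side'):
    s=snapshot(n); np.savez(f'{n}1.npz',**s)
    im=s['image'][130:300,170:350] if n=='top' else s['image'][170:330,190:380]
    cv2.imwrite(f'{n}1c.png',im)
a=cv2.imread('side1c.png'); cv2.imwrite('pics/s1.png',cv2.resize(a,None,fx=3.5,fy=3.5))
E
```

```text
t 2.3 tcp [438.22  46.88 125.39] yaw -173.73836013705926 F [ 0.04 -0.8  -1.  ] M [ 0.02 -0.02 -0.  ] j [ -4.35   7.   -26.83  56.29  -0.01 -10.61] open 0.4679036646208267
shift [-0.19  2.11 88.39] turn -0.004160169197189042
```

View pics/s1.png

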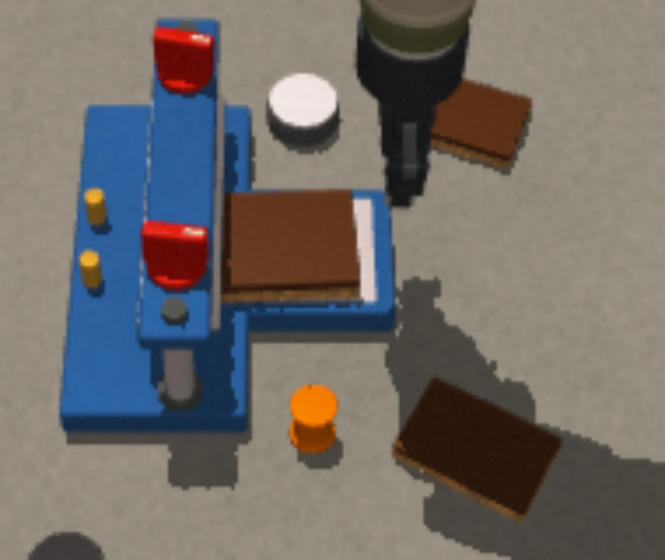

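The side crop shows the fingers at (405,200), still high. They are just in front of the feed tongue and clear of the block's near end at (358,245).

Request:
{"api": "step_arm", "payload": {
  "rows": [
    [[0, 1, 30, 0, 40], [0, 1, 60, 0, 40], [0, 1, 80, 0, 40], [0, 1, 87, 0, 40], [0, 1, 87, 0, 40]]
  ]
}}

```text
clock: 2.9
tool_pos: [0.4384, 0.0478, 0.0388]
ee_rot: [[-0.994, -0.107, -0.002], [-0.107, 0.994, 0.0], [0.002, 0.0, -1.0]]
contact_force: [0.5, -0.1, -0.1]
opening: 0.468
gripper_force: 0.0
```

Request:
{"api": "step_arm", "payload": {
  "rows": [
    [[-6, 0, 0, 0, 40], [-12, 0, 0, 0, 40], [-17, 0, 0, 0, 40], [-21, 0, 0, 0, 40], [-25, 0, 0, 0, 40], [-29, 0, 0, 0, 40]]
  ]
}}

```text
clock: 3.5
tool_pos: [0.4674, 0.0511, 0.0392]
ee_rot: [[-0.994, -0.108, -0.001], [-0.108, 0.994, 0.0], [0.001, 0.0, -1.0]]
contact_force: [-5.1, -0.3, 3.2]
opening: 0.468
gripper_force: 2.6
```

```bash
python3 go.py
```

```text
t 3.5 tcp [467.38  51.12  39.22] yaw -173.7875917694676 F [-5.11 -0.29  3.18] M [0.16 1.   0.12] j [ -3.56  15.36 -30.17  44.55   0.01  -9.77] open 0.46825098706977947
```

Request:
{"api": "step_arm", "payload": {
  "rows": [
    [[-4, 0, 0, 0, 40], [-8, 0, 0, 0, 40], [-12, 0, 0, 0, 40], [-16, 0, 0, 0, 40], [-20, 0, 0, 0, 40], [-24, 0, 0, 0, 40], [-28, 0, 0, 0, 40], [-32, 0, 0, 0, 40]]
  ]
}}

```text
clock: 4.3
tool_pos: [0.5001, 0.0544, 0.0392]
ee_rot: [[-0.994, -0.108, 0.0], [-0.108, 0.994, -0.0], [-0.0, -0.0, -1.0]]
contact_force: [-3.0, -0.9, 0.6]
opening: 0.466
gripper_force: 1.4
```

Request:
{"api": "step_arm", "payload": {
  "rows": [
    [[-2, 0, 0, 0, 40], [-4, 0, 0, 0, 40], [-6, 0, 0, 0, 40], [-7.5, 0, 0, 0, 40], [-9, 0, 0, 0, 40], [-10, 0, 0, 0, 40]]
  ]
}}

```text
clock: 4.9
tool_pos: [0.5098, 0.0554, 0.0392]
ee_rot: [[-0.994, -0.108, 0.0], [-0.108, 0.994, -0.0], [-0.0, -0.0, -1.0]]
contact_force: [-2.6, -1.2, 0.1]
opening: 0.467
gripper_force: 1.4
```

```bash
python3 go.py
python3 - <<'E'
from h import *
from bench import snapshot
for n in('top','side'): np.savez(f'{n}2.npz',**snapshot(n))
from h import *
S=load('side2');C=cloud(S);Z=C[...,2]
a=S['image'][170:330,190:380]; cv2.imwrite('pics/s2.png',cv2.resize(a,None,fx=3.5,fy=3.5))
E
```

```text
t 4.9 tcp [509.8   55.43  39.25] yaw -173.79936518594818 F [-2.65 -1.17  0.06] M [-0.09  0.57  0.02] j [ -2.77  19.35 -24.31  46.33  -0.    -8.97] open 0.46709715896203235
```

View pics/s2.png

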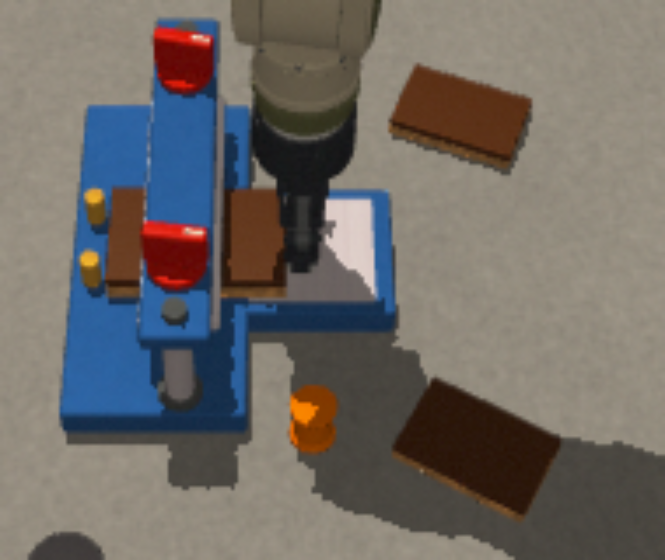

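The block's far end has come out past the beam at crop (107,240), just short of the two pins at (97,208) and (90,270). I'll creep the rest.

Request:
{"api": "step_arm", "payload": {
  "rows": [
    [[-1.5, 0, 0, 0, 40], [-3, 0, 0, 0, 40], [-4, 0, 0, 0, 40], [-5, 0, 0, 0, 40], [-5.6, 0, 0, 0, 40]]
  ]
}}

```text
clock: 5.5
tool_pos: [0.5145, 0.0559, 0.0392]
ee_rot: [[-0.994, -0.108, -0.001], [-0.108, 0.994, -0.0], [0.001, -0.0, -1.0]]
contact_force: [-6.8, -1.6, 4.0]
opening: 0.468
gripper_force: 3.1
```

Request:
{"api": "step_arm", "payload": {
  "rows": [
    [[-0.5, 0, 0, 0, 40], [-1, 0, 0, 0, 40], [-1.4, 0, 0, 0, 40]]
  ]
}}

```text
clock: 5.8
tool_pos: [0.5145, 0.0559, 0.0392]
ee_rot: [[-0.994, -0.108, -0.004], [-0.108, 0.994, -0.001], [0.004, -0.0, -1.0]]
contact_force: [-9.0, -3.1, 7.7]
opening: 0.468
gripper_force: 4.7
```

Request:
{"api": "step_arm", "payload": {
  "rows": [
    [[-0.8, 0, 0, 0, 40], [-0.8, 0, 0, 0, 40]]
  ]
}}

```text
clock: 6.0
tool_pos: [0.5145, 0.0559, 0.0392]
ee_rot: [[-0.994, -0.108, -0.005], [-0.108, 0.994, -0.001], [0.005, -0.001, -1.0]]
contact_force: [-10.7, -1.9, 8.8]
opening: 0.47
gripper_force: 5.4
```

```bash
python3 go.py
python3 - <<'E'
from h import *
from bench import snapshot
for n in('top','side'): np.savez(f'{n}3.npz',**snapshot(n))
a=load('side3')['image'][200:270,190:300];b=load('top3')['image'][150:220,195:305]
f=lambda x:cv2.resize(x,None,fx=7,fy=4*1.0,interpolation=cv2.INTER_CUBIC)
cv2.imwrite('pics/s3.png',np.vstack([f(a),f(b)]))
E
```

```text
t 6.0 tcp [514.48  55.95  39.2 ] yaw -173.81133189130202 F [-10.65  -1.88   8.76] M [-0.35  1.98  0.03] j [ -2.64  20.02 -23.3   46.97  -0.07  -8.83] open 0.4702397725138926
```

View pics/s3.png

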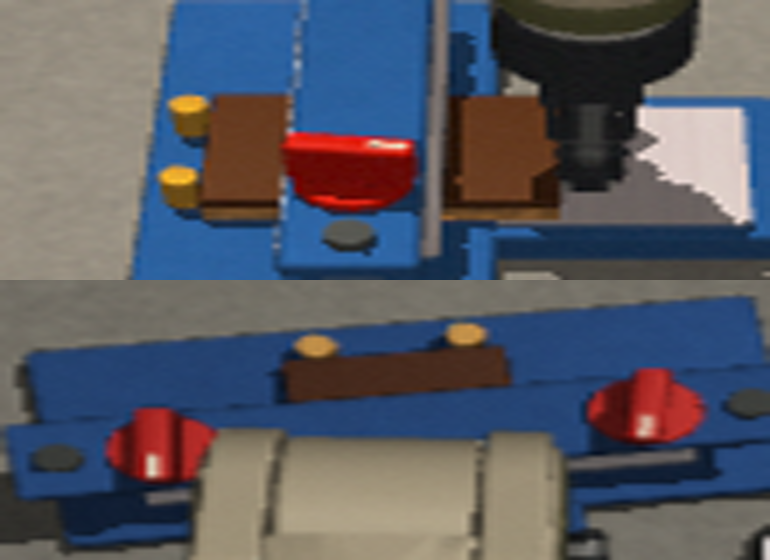

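Both brass pins touch the dark block's far edge: upper half (190,115) and (180,187), lower half (316,345) and (466,335). Push force is 11 N with almost no yaw moment, so it sits square. I'll back off and go to the left knob.

Request:
{"api": "step_arm", "payload": {
  "rows": [
    [[1.5, 0, 0, 0, 40], [3, 0, 0, 0, 40], [10, 0, 0, 0, 40], [30, 0, 0, 0, 40], [45, 0, -20, 0, 50], [45, 0, -70, 0, 60], [45, 0, -120, 0, 60], [45, 0, -160, 0, 60]]
  ]
}}

```text
clock: 6.9
tool_pos: [0.4737, 0.0514, 0.2026]
ee_rot: [[-0.994, -0.108, 0.005], [-0.108, 0.994, -0.0], [-0.005, -0.001, -1.0]]
contact_force: [1.4, 0.3, 0.5]
opening: 0.705
gripper_force: 0.0
```

```bash
python3 go.py 592.3 154.6 200 179
```

```text
t 6.9 tcp [473.73  51.39 202.59] yaw -173.80296346843707 F [1.36 0.26 0.5 ] M [ 0.01 -0.03  0.02] j [ -3.48   7.5  -14.8   67.43   0.01  -9.68] open 0.7050623232165247
shift [-129.     89.81    3.13] turn 0.1256119838620864
```

Request:
{"api": "step_arm", "payload": {
  "rows": [
    [[-40, 28, 0, 0.06, 60], [-80, 56, 0, 0.125, 60], [-112, 80, 0, 0.125, 60], [-129, 90, 0, 0.125, 60], [-129, 90, 0, 0.125, 60]]
  ]
}}

```text
clock: 7.4
tool_pos: [0.5936, 0.1566, 0.1989]
ee_rot: [[-1.0, 0.015, 0.003], [0.015, 1.0, 0.001], [-0.003, 0.001, -1.0]]
contact_force: [-1.1, 0.8, -0.5]
opening: 0.701
gripper_force: 0.0
```

```bash
python3 go.py 592.3 154.6 153 179
python3 - <<'E'
from h import *
from bench import snapshot
for n in('side',): np.savez(f'{n}4.npz',**snapshot(n))
a=load('side4')['image'][150:270,190:330]
cv2.imwrite('pics/s4.png',cv2.resize(a,None,fx=5,fy=5,interpolation=cv2.INTER_CUBIC))
E
```

```text
t 7.4 tcp [593.57 156.62 198.87] yaw 179.16229509300294 F [-1.06  0.83 -0.51] M [-0.01 -0.04  0.01] j [ 7.28 22.75  5.02 72.11  0.02  8.12] open 0.7006339244350913
shift [ 1.36 -2.07 45.87] turn 0.0028325837327316966
```

View pics/s4.png

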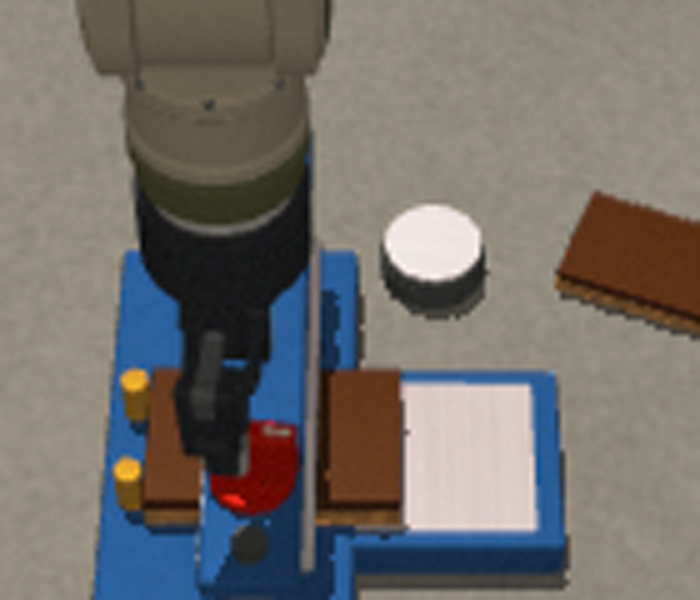

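The block still rests against the pins, crop (135,395) and (128,483). The gripper straddles the left knob, whose disc shows at (255,468). Descending.

Request:
{"api": "step_arm", "payload": {
  "rows": [
    [[1, -1.5, 15, 0, 50], [1, -1.5, 32, 0, 50], [1, -1.5, 45, 0, 50], [1, -1.5, 45, 0, 30], [1, -1.5, 45, 0, 10], [1, -1.5, 45, 0, 10], [1, -1.5, 45, 0, 10]]
  ],
  "force": 40
}}

```text
clock: 8.15
tool_pos: [0.5902, 0.1525, 0.1552]
ee_rot: [[-1.0, 0.017, 0.001], [0.017, 1.0, -0.001], [-0.001, -0.001, -1.0]]
contact_force: [-1.2, -4.1, 2.5]
opening: 0.156
gripper_force: 41.7
```

```bash
python3 go.py 592.3 154.6 153 179
```

```text
t 8.15 tcp [590.22 152.52 155.2 ] yaw 179.00186016379374 F [-1.16 -4.11  2.55] M [-0.81  0.38 -0.03] j [ 6.99 23.48 -0.1  66.39 -0.09  7.99] open 0.15617746092217422
shift [-2.04  2.12  2.2 ] turn 3.2465982827091415e-05
```

Request:
{"api": "step_arm", "payload": {
  "rows": [
    [[-2, -0.5, 0, 0, 10], [-2, -0.5, 0, 0.1, 10], [-2, -0.5, 0, 0.2, 10]]
  ],
  "force": 80
}}

```text
clock: 8.45
tool_pos: [0.5904, 0.1524, 0.1552]
ee_rot: [[-0.976, 0.218, -0.002], [0.218, 0.976, -0.001], [0.002, -0.001, -1.0]]
contact_force: [-7.1, -3.7, 6.0]
opening: 0.15
gripper_force: 78.4
```

```bash
python3 go.py
```

```text
t 8.45 tcp [590.39 152.44 155.24] yaw 167.3882957717373 F [-7.11 -3.72  5.99] M [-0.72  1.48  0.34] j [ 6.96 23.64  0.15 66.66 -0.04 19.57] open 0.14958335534573233
```

Request:
{"api": "step_arm", "payload": {
  "rows": [
    [[0, 0, 0, 0.1, 10], [0, 0, 0, 0.2, 10]]
  ]
}}

```text
clock: 8.65
tool_pos: [0.5904, 0.1524, 0.1553]
ee_rot: [[-0.913, 0.408, -0.002], [0.408, 0.913, -0.001], [0.002, -0.002, -1.0]]
contact_force: [-6.4, -4.3, 7.0]
opening: 0.153
gripper_force: 78.4
```

```bash
python3 go.py
```

```text
t 8.65 tcp [590.43 152.4  155.26] yaw 155.92508515686484 F [-6.42 -4.31  7.05] M [-0.73  1.41  0.33] j [ 6.96 23.64  0.15 66.65 -0.05 31.03] open 0.15286693103111076
```

Request:
{"api": "step_arm", "payload": {
  "rows": [
    [[2, 0, 0, 0, 45], [2, 0, 0, 0, 45], [2, 0, -20, 0, 45], [2, 0, -42, 0, 45]]
  ]
}}

```text
clock: 9.05
tool_pos: [0.5901, 0.154, 0.196]
ee_rot: [[-0.915, 0.403, -0.001], [0.403, 0.915, 0.0], [0.001, -0.0, -1.0]]
contact_force: [0.7, -0.0, 0.3]
opening: 0.526
gripper_force: 0.0
```

```bash
python3 go.py 611 -26 197 173
```

```text
t 9.05 tcp [590.12 153.97 195.98] yaw 156.21464088572867 F [ 0.71 -0.02  0.26] M [-0.04  0.01 -0.  ] j [ 7.07 22.54  4.29 71.81  0.03 30.86] open 0.526306829841823
shift [ -91.69 -156.26   -1.12] turn -0.29295978267367384
```

Request:
{"api": "step_arm", "payload": {
  "rows": [
    [[-23, -39, 0, -0.1, 45], [-46, -78, 0, -0.2, 45], [-70, -118, 0, -0.29, 45], [-92, -156, 0, -0.29, 45], [-92, -156, 5, -0.29, 45], [-92, -156, 25, -0.29, 45], [-92, -156, 41, -0.29, 45], [-92, -156, 42, -0.29, 20]]
  ],
  "force": 40
}}

```text
clock: 9.85
tool_pos: [0.6101, -0.0254, 0.152]
ee_rot: [[-0.992, 0.125, -0.003], [0.125, 0.992, 0.001], [0.004, 0.001, -1.0]]
contact_force: [-0.3, 0.2, 0.0]
opening: 0.371
gripper_force: 0.0
```

Request:
{"api": "step_arm", "payload": {
  "rows": [
    [[0, 0, 0, 0, 10], [0, 0, 0, 0, 10], [0, 0, 0, 0, 10]]
  ]
}}

```text
clock: 10.15
tool_pos: [0.6112, -0.0264, 0.1545]
ee_rot: [[-0.992, 0.126, -0.0], [0.126, 0.992, -0.001], [0.0, -0.001, -1.0]]
contact_force: [-2.0, -2.4, -4.6]
opening: 0.156
gripper_force: 41.6
```

```bash
python3 go.py 611 -26 155 173
```

```text
t 10.15 tcp [611.22 -26.38 154.54] yaw 172.7762635269024 F [-2.04 -2.44 -4.57] M [-0.5   0.24  0.31] j [-9.96 23.76  0.23 66.47 -0.05 -2.74] open 0.15620457597613946
shift [ 0.26  0.35 -0.46] turn -0.0039049381123528815
```

Request:
{"api": "step_arm", "payload": {
  "rows": [
    [[0, 0, 0, 0.1, 10], [0, 0, 0, 0.2, 10], [0, 0, 0, 0.3, 10], [0, 0, 0, 0.4, 10], [0, 0, 0, 0.5, 10], [0, 0, 0, 0.6, 10]]
  ],
  "force": 80
}}

```text
clock: 10.75
tool_pos: [0.6112, -0.0267, 0.1546]
ee_rot: [[-0.745, 0.667, -0.0], [0.667, 0.745, -0.001], [-0.001, -0.001, -1.0]]
contact_force: [-1.3, -3.2, -4.0]
opening: 0.149
gripper_force: 77.8
```

```bash
python3 go.py
```

```text
t 10.75 tcp [611.16 -26.7  154.63] yaw 138.14020497707767 F [-1.26 -3.18 -4.01] M [-0.68  0.19  0.32] j [-9.98 23.75  0.23 66.47 -0.07 31.88] open 0.14874129784033152
```

Request:
{"api": "step_arm", "payload": {
  "rows": [
    [[0, 0, 0, 0.1, 10], [0, 0, 0, 0.2, 10]]
  ]
}}

```text
clock: 10.95
tool_pos: [0.6111, -0.0268, 0.1546]
ee_rot: [[-0.597, 0.802, -0.0], [0.802, 0.597, -0.001], [-0.001, -0.001, -1.0]]
contact_force: [-1.6, -3.4, -3.3]
opening: 0.151
gripper_force: 77.8
```

```bash
python3 go.py
```

```text
t 10.95 tcp [611.13 -26.76 154.62] yaw 126.68192324666701 F [-1.62 -3.38 -3.29] M [-0.7   0.25  0.33] j [-9.98 23.75  0.23 66.47 -0.08 43.34] open 0.15089481602339852
```

Request:
{"api": "step_arm", "payload": {
  "rows": [
    [[0, 0, 0, 0, 45], [0, 0, 0, 0, 45], [0, 0, -20, 0, 45], [0, 0, -42, 0, 45]]
  ]
}}

```text
clock: 11.35
tool_pos: [0.6111, -0.0257, 0.1966]
ee_rot: [[-0.602, 0.798, -0.0], [0.798, 0.602, 0.001], [0.001, 0.0, -1.0]]
contact_force: [0.3, 0.2, 0.1]
opening: 0.526
gripper_force: 0.0
```

```bash
python3 go.py 590.5 152.5 197 156
```

```text
t 11.35 tcp [611.12 -25.66 196.64] yaw 127.03509772344937 F [0.33 0.17 0.07] M [ 0.01 -0.03 -0.03] j [-9.94 22.7   4.63 71.96  0.05 43.02] open 0.5259886022701773
shift [154.64  90.85  -0.19] turn -0.5055329122442094
```

Request:
{"api": "step_arm", "payload": {
  "rows": [
    [[39, 23, 0, -0.13, 45], [78, 46, 0, -0.26, 45], [117, 69, 0, -0.39, 45], [155, 91, 0, -0.505, 45], [155, 91, 5, -0.505, 45], [155, 91, 25, -0.505, 45], [155, 91, 41, -0.505, 45], [155, 91, 42, -0.505, 20]]
  ],
  "force": 40
}}

```text
clock: 12.15
tool_pos: [0.5898, 0.1522, 0.1525]
ee_rot: [[-0.913, 0.409, -0.003], [0.409, 0.913, -0.0], [0.003, -0.001, -1.0]]
contact_force: [-0.8, -0.4, -0.4]
opening: 0.369
gripper_force: 0.0
```

Request:
{"api": "step_arm", "payload": {
  "rows": [
    [[0, 0, 0, 0, 10], [0, 0, 0, 0, 10], [0, 0, 0, 0, 10]]
  ]
}}

```text
clock: 12.45
tool_pos: [0.5912, 0.1519, 0.1549]
ee_rot: [[-0.912, 0.41, 0.0], [0.41, 0.912, -0.0], [-0.001, -0.0, -1.0]]
contact_force: [-1.0, -1.2, -0.9]
opening: 0.151
gripper_force: 41.8
```

Request:
{"api": "step_arm", "payload": {
  "rows": [
    [[0, 0, 0, 0.1, 10], [0, 0, 0, 0.2, 10], [0, 0, 0, 0.3, 10], [0, 0, 0, 0.4, 10]]
  ],
  "force": 80
}}

```text
clock: 12.85
tool_pos: [0.5909, 0.1515, 0.155]
ee_rot: [[-0.678, 0.735, 0.0], [0.735, 0.678, -0.001], [-0.001, -0.001, -1.0]]
contact_force: [-1.9, -3.5, 0.3]
opening: 0.147
gripper_force: 78.1
```

```bash
python3 go.py
```

```text
t 12.85 tcp [590.93 151.52 154.98] yaw 132.69553722891771 F [-1.91 -3.53  0.31] M [-0.6   0.38  0.43] j [ 6.89 23.56 -0.02 66.42 -0.08 54.19] open 0.1470649585309229
```

Request:
{"api": "step_arm", "payload": {
  "rows": [
    [[0, 0, 0, 0.1, 10], [0, 0, 0, 0.2, 10]]
  ]
}}

```text
clock: 13.05
tool_pos: [0.5908, 0.1514, 0.155]
ee_rot: [[-0.519, 0.855, -0.0], [0.855, 0.519, -0.002], [-0.001, -0.001, -1.0]]
contact_force: [-2.4, -4.0, 0.6]
opening: 0.147
gripper_force: 78.1
```

```bash
python3 go.py
```

```text
t 13.05 tcp [590.76 151.37 154.97] yaw 121.23696733717064 F [-2.37 -4.01  0.55] M [-0.69  0.46  0.44] j [ 6.88 23.55 -0.02 66.44 -0.09 65.64] open 0.14661769693082716
```

Request:
{"api": "step_arm", "payload": {
  "rows": [
    [[0, 0, 0, 0, 45], [0, 0, 0, 0, 45], [0, 0, -20, 0, 45], [0, 0, -42, 0, 45]]
  ]
}}

```text
clock: 13.45
tool_pos: [0.5908, 0.1525, 0.1963]
ee_rot: [[-0.524, 0.852, -0.001], [0.852, 0.524, 0.0], [0.001, -0.001, -1.0]]
contact_force: [0.6, -0.3, 1.2]
opening: 0.528
gripper_force: 0.0
```

```bash
python3 go.py 611 -26.5 197 126.7;python3 - <<'E'
from h import *
from bench import snapshot
s=snapshot('side');a=s['image'][170:300,190:320]
cv2.imwrite('pics/s5.png',cv2.resize(a,None,fx=4.5,fy=4.5,interpolation=cv2.INTER_CUBIC))
E
```

```text
t 13.45 tcp [590.75 152.46 196.34] yaw 121.57586505314018 F [ 0.58 -0.32  1.22] M [-0.02  0.    0.03] j [ 6.93 22.55  4.36 71.86  0.02 65.35] open 0.5275102553500666
shift [-163.07  -76.46   -0.72] turn -0.08943302613920888
```

View pics/s5.png

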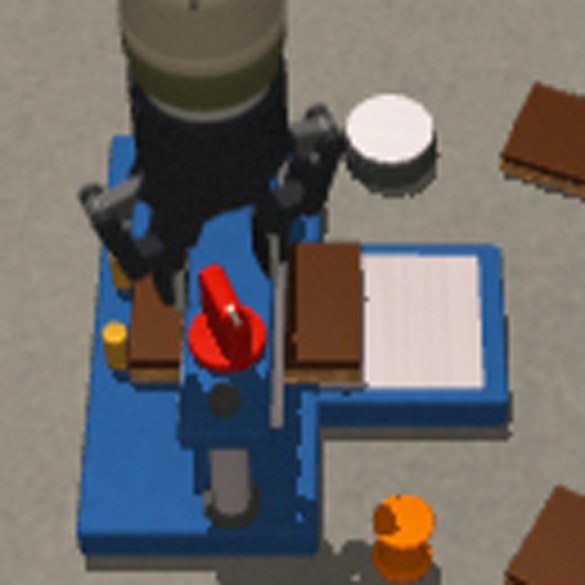

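The left wing bar, crop (215,290) to (240,330), has turned about 58° clockwise. The block is still on the pins at (116,345) and the gripper is clear. On to the right knob.

Request:
{"api": "step_arm", "payload": {
  "rows": [
    [[-41, -19, 0, -0.09, 45], [-82, -38, 0, -0.09, 45], [-123, -58, 0, -0.09, 45], [-163, -76.5, 0, -0.09, 45], [-163, -76.5, 5, -0.09, 45], [-163, -76.5, 25, -0.09, 45], [-163, -76.5, 41, -0.09, 45], [-163, -76.5, 41, -0.09, 20]]
  ],
  "force": 40
}}

```text
clock: 14.3
tool_pos: [0.6094, -0.0259, 0.153]
ee_rot: [[-0.597, 0.802, -0.004], [0.802, 0.597, 0.001], [0.003, -0.002, -1.0]]
contact_force: [-0.4, 0.9, -0.3]
opening: 0.37
gripper_force: 0.0
```

Request:
{"api": "step_arm", "payload": {
  "rows": [
    [[0, 0, 0, 0, 10], [0, 0, 0, 0, 10], [0, 0, 0, 0, 10]]
  ]
}}

```text
clock: 14.6
tool_pos: [0.6106, -0.0263, 0.1559]
ee_rot: [[-0.597, 0.802, -0.0], [0.802, 0.597, -0.0], [-0.0, -0.0, -1.0]]
contact_force: [-2.5, -1.7, 0.0]
opening: 0.155
gripper_force: 41.6
```

```bash
python3 go.py
```

```text
t 14.6 tcp [610.63 -26.33 155.86] yaw 126.67119823147377 F [-2.47 -1.65  0.02] M [-0.04  0.43  0.22] j [-9.98 23.65  0.26 66.6  -0.01 43.35] open 0.1551618634790471
```

Request:
{"api": "step_arm", "payload": {
  "rows": [
    [[0, 0, 0, 0.05, 10], [0, 0, 0, 0.1, 10]]
  ],
  "force": 80
}}

```text
clock: 14.8
tool_pos: [0.6107, -0.0263, 0.156]
ee_rot: [[-0.513, 0.859, 0.0], [0.859, 0.513, -0.0], [-0.0, 0.0, -1.0]]
contact_force: [-3.4, -1.0, -0.5]
opening: 0.147
gripper_force: 77.9
```

```bash
python3 go.py
```

```text
t 14.8 tcp [610.65 -26.33 155.96] yaw 120.83946349342503 F [-3.45 -0.99 -0.52] M [-0.03  0.42  0.45] j [-9.99 23.64  0.26 66.6  -0.   49.17] open 0.14672523778624355
```

Request:
{"api": "step_arm", "payload": {
  "rows": [
    [[0, 0, 0, 0.05, 10], [0, 0, 0, 0.1, 10]]
  ]
}}

```text
clock: 15.0
tool_pos: [0.6107, -0.0263, 0.156]
ee_rot: [[-0.424, 0.905, 0.0], [0.905, 0.424, -0.0], [-0.0, 0.0, -1.0]]
contact_force: [-2.5, -0.7, -1.2]
opening: 0.15
gripper_force: 77.9
```

```bash
python3 go.py
```

```text
t 15.0 tcp [610.68 -26.33 155.96] yaw 115.11273003632304 F [-2.54 -0.7  -1.15] M [-0.    0.44  0.47] j [-9.99 23.64  0.26 66.6  -0.   54.9 ] open 0.14965185907721157
```

Request:
{"api": "step_arm", "payload": {
  "rows": [
    [[0, 0, 0, 0.04, 10], [0, 0, 0, 0.08, 10], [0, 0, 0, 0.11, 10]]
  ]
}}

```text
clock: 15.3
tool_pos: [0.6107, -0.0263, 0.1559]
ee_rot: [[-0.323, 0.946, 0.0], [0.946, 0.323, -0.0], [-0.0, 0.0, -1.0]]
contact_force: [-2.8, -0.3, 0.3]
opening: 0.151
gripper_force: 78.1
```

```bash
python3 go.py
```

```text
t 15.3 tcp [610.68 -26.32 155.92] yaw 108.83442623496879 F [-2.76 -0.26  0.33] M [-0.01  0.57  0.5 ] j [-9.99 23.64  0.25 66.59  0.   61.18] open 0.15114677202368734
```

Request:
{"api": "step_arm", "payload": {
  "rows": [
    [[0, 0, 0, 0, 45], [0, 0, 0, 0, 45], [0, 0, -20, 0, 45], [0, 0, -42, 0, 45]]
  ]
}}

```text
clock: 15.7
tool_pos: [0.6107, -0.0266, 0.1972]
ee_rot: [[-0.323, 0.946, -0.001], [0.946, 0.323, 0.0], [0.001, -0.001, -1.0]]
contact_force: [0.3, -0.9, 1.3]
opening: 0.53
gripper_force: 0.0
```

```bash
python3 go.py 591 152 197 121.3
```

```text
t 15.7 tcp [610.66 -26.59 197.2 ] yaw 108.86383396404902 F [ 0.34 -0.93  1.32] M [-0.01  0.01  0.06] j [-10.02  22.66   4.64  72.03   0.01  61.12] open 0.5296575822498236
shift [175.35  39.14   0.26] turn -0.21705204365203604
```

Request:
{"api": "step_arm", "payload": {
  "rows": [
    [[44, 10, 0, -0.1, 45], [88, 20, 0, -0.217, 45], [132, 30, 0, -0.217, 45], [175, 39, 0, -0.217, 45], [175, 39, 5, -0.217, 45], [175, 39, 25, -0.217, 45], [175, 39, 41, -0.217, 45], [175, 39, 41, -0.217, 20]]
  ],
  "force": 40
}}

```text
clock: 16.5
tool_pos: [0.59, 0.151, 0.154]
ee_rot: [[-0.519, 0.855, -0.003], [0.855, 0.519, -0.001], [0.001, -0.003, -1.0]]
contact_force: [-0.5, 0.6, -1.3]
opening: 0.374
gripper_force: 0.0
```

Request:
{"api": "step_arm", "payload": {
  "rows": [
    [[0, 0, 0, 0, 10], [0, 0, 0, 0, 10], [0, 0, 0, 0, 10]]
  ]
}}

```text
clock: 16.8
tool_pos: [0.5912, 0.1509, 0.1569]
ee_rot: [[-0.519, 0.855, 0.0], [0.855, 0.519, -0.001], [-0.001, -0.0, -1.0]]
contact_force: [-2.6, -2.0, -0.4]
opening: 0.157
gripper_force: 41.4
```

```bash
python3 go.py
```

```text
t 16.8 tcp [591.16 150.87 156.86] yaw 121.24735817543953 F [-2.58 -2.02 -0.37] M [-0.47  0.45  0.01] j [ 6.8  23.51  0.18 66.67 -0.05 65.56] open 0.15653495098269102
```

Request:
{"api": "step_arm", "payload": {
  "rows": [
    [[0, 0, 0, 0.03, 10], [0, 0, 0, 0.06, 10]]
  ],
  "force": 80
}}

```text
clock: 17.0
tool_pos: [0.5911, 0.1508, 0.1569]
ee_rot: [[-0.466, 0.885, 0.0], [0.885, 0.466, -0.001], [-0.001, -0.0, -1.0]]
contact_force: [-2.9, -2.5, -0.2]
opening: 0.149
gripper_force: 78.1
```

```bash
python3 go.py
```

```text
t 17.0 tcp [591.05 150.84 156.93] yaw 117.80530514320533 F [-2.93 -2.54 -0.23] M [-0.65  0.43  0.48] j [ 6.82 23.5   0.17 66.67 -0.07 69.01] open 0.1490857780767269
```

Request:
{"api": "step_arm", "payload": {
  "rows": [
    [[0, 0, 0, 0.02, 10], [0, 0, 0, 0.045, 10]]
  ]
}}

```text
clock: 17.2
tool_pos: [0.591, 0.1508, 0.1569]
ee_rot: [[-0.426, 0.905, 0.0], [0.905, 0.426, -0.001], [-0.001, -0.0, -1.0]]
contact_force: [-3.1, -4.6, 1.8]
opening: 0.149
gripper_force: 78.4
```

```bash
python3 go.py
```

```text
t 17.2 tcp [591.04 150.83 156.92] yaw 115.20536348142018 F [-3.11 -4.56  1.82] M [-0.93  0.67  0.49] j [ 6.82 23.49  0.17 66.67 -0.08 71.61] open 0.1491763605017028
```

Request:
{"api": "step_arm", "payload": {
  "rows": [
    [[0, 0, 0, 0, 45], [0, 0, 0, 0, 45], [0, 0, -20, 0, 45], [0, 0, -50, 0, 45], [0, 0, -90, 0, 45], [0, 0, -110, 0, 45]]
  ]
}}

```text
clock: 17.8
tool_pos: [0.5927, 0.1522, 0.2703]
ee_rot: [[-0.427, 0.904, 0.006], [0.904, 0.427, 0.001], [-0.001, 0.006, -1.0]]
contact_force: [-0.0, -0.6, 0.2]
opening: 0.529
gripper_force: 0.0
```

```bash
python3 go.py 430 -150 270 115; python3 go.py 450 50 270 115
```

```text
t 17.8 tcp [592.68 152.19 270.26] yaw 115.28444459497351 F [-0.04 -0.57  0.22] M [ 0.02  0.01 -0.03] j [ 6.87 21.59 13.25 81.32  0.04 71.59] open 0.5291021521363352
shift [-203.76 -276.16   -1.1 ] turn 0.004964494721789419
t 17.8 tcp [592.68 152.19 270.26] yaw 115.28444459497351 F [-0.04 -0.57  0.22] M [ 0.02  0.01 -0.03] j [ 6.87 21.59 13.25 81.32  0.04 71.59] open 0.5291021521363352
shift [ -31.46 -172.66   -0.71] turn 0.004964494721789419
```

Request:
{"api": "step_arm", "payload": {
  "rows": [
    [[-25, -34, 0, 0, 45], [-50, -68, 0, 0, 45], [-75, -102, 0, 0, 45], [-100, -136, 0, 0, 45], [-125, -170, 0, 0, 45], [-150, -204, 0, 0, 45], [-177, -240, 0, 0, 45], [-204, -276, 0, 0, 45]]
  ]
}}

```text
clock: 18.6
tool_pos: [0.4284, -0.1521, 0.267]
ee_rot: [[-0.428, 0.904, 0.003], [0.904, 0.428, -0.001], [-0.002, 0.002, -1.0]]
contact_force: [0.7, -0.8, 0.8]
opening: 0.528
gripper_force: 0.0
```

```bash
python3 - <<'E'
from h import *
from bench import snapshot
for n in('top','side'): np.savez(f'{n}9.npz',**snapshot(n))
S=load('side9');T=load('top9')
for nm,s,box in(('T',T,(180,140,330,255)),('S',S,(190,160,310,300))):
    C=cloud(s);Z=C[...,2];B=np.zeros(Z.shape,bool);x0,y0,x1,y1=box;B[y0:y1,x0:x1]=1
    for yl,yh,k in((.10,.2,'L'),(-.1,.05,'R')):
        b=B&(mask(s,'red')>0)&(Z>.174)&(Z<.2)&(C[...,1]>yl)&(C[...,1]<yh)
        v,u=np.nonzero(b);P=onz(s,np.c_[u,v],.184)[:,:2]
        w,V=np.linalg.eigh(np.cov(P.T)); print(nm,k,b.sum(),'bar angle',np.degrees(np.arctan2(V[1,1],V[0,1]))%180)
a=cv2.resize(S['image'][165:300,190:320],(400,415),interpolation=cv2.INTER_CUBIC)
b=cv2.resize(T['image'][140:260,185:325],(400,415),interpolation=cv2.INTER_CUBIC)
cv2.imwrite('pics/end.png',np.hstack([a,b]))
E
python3 go.py
```

```text
T L 85 bar angle 116.2351203818471
T R 79 bar angle 109.22434399583905
S L 86 bar angle 115.79668747051561
S R 67 bar angle 107.30801941393814
t 18.7 tcp [ 427.42 -154.77  266.93] yaw 114.88232606791657 F [ 0.35  0.95 -0.64] M [ 0.01 -0.09  0.03] j [-30.01   3.92  -9.77  76.17  -0.05  35.11] open 0.5281601543341137
```

View pics/end.png

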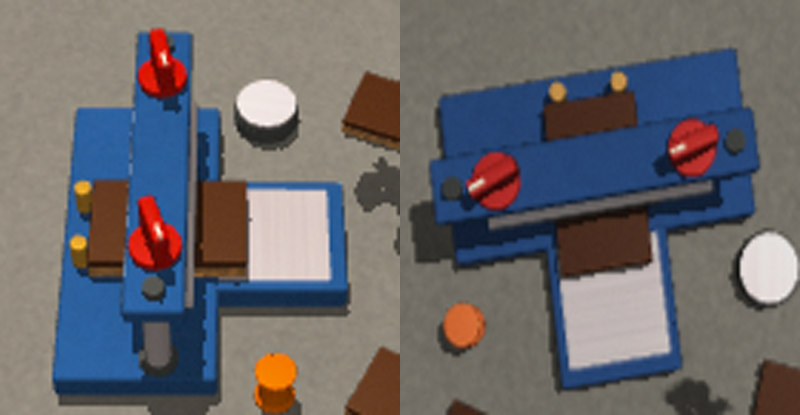

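The block rests on both pins, left (80,220) and right (587,87), and both bars have turned about 64°, matching the tool angles. The platen edge runs parallel to the beam, so it is level. The bystanders in view are untouched and the arm is clear.

```bash
python3 -c "
from bench import sign_off
print(sign_off())"
```

```text
the job is handed in; nothing more can be done
None
```

I handed the job in after about 19 s: the block sits against both brass stops, and the platen is level to within about 0.02 rad of knob angle and clamped at an estimated 85–100 N, judged from the turning torque; the arm is clear.

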